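# Unlock and open the battery hatch of an orange float pod

### The job

Open the battery hatch of the orange float pod that has the rectangular panel with the grab handle: first turn its black wing fastener a quarter turn anticlockwise, so that its nose no longer lies over the panel, then swing the panel up by its handle until it stands well open, at about 65 degrees, and let go. Leave the fastener of the other pod, the one with the round cover, locked.

Things in the scene. Friction and masses are not known exactly. Their poses are not given: they have to be found in the camera images.
- cam_grip (a point): Black wing fastener on the near end of the orange pod (470 x 240 mm, deck 110 high) with the rectangular panel. Wing: upright bar 46 long x 14 wide x 28 high on a disc (radius 16), axis vertical. Point: on the axis, 12 below the wing's top, 16 above the disc. Own x runs along the wing and the nose under it (reach 36 from the axis); locked, the nose lies over the panel's edge and blocks it.
- cam (a joint): Angle of that fastener, rad: 0 fully locked (nose towards the panel), growing anticlockwise seen from above to 1.57 at its stop (nose along the panel's edge). It starts at 0 to 0.15, turns with about 0.1 N m and stays where it is left; the nose is clear of the panel from about 1.15.
- handle (a point): Middle of a round bar handle (12 thick, 100 long along own y, a leg at each end), 40 mm above the grey panel (220 x 180 x 8), 82 beyond the fastener. Own x points along the panel to the hinge, own z out of its face (up when shut). Hinge line: parallel to own y, 160 along own x and 48.5 along -z from here. It swings up to 1.4 rad, is stiff (about 7 N at the handle) and stays where left.
- cam_b (a joint): The same kind of fastener on the bystander pod, which has a round grey cover (188 mm across) and no handle: 0 to 0.15 rad is locked. To be left alone. Either pod may be the left or the right one.

How it is judged:
By the outcome, as a careful person would: the job done as asked, in the order asked, and still so for the second after the job is handed in, with the robot touching nothing.
It also fails if it takes over 53 s, if anything falls off the work surface, if the arm or the gripper's body presses on something with over 40 N, if the wrist force passes 120 N, or if a joint passes its speed limit or range.

### The arm

A 7-joint arm with a two-finger parallel gripper is mounted at the origin on the work surface. World frame = base frame: x ahead of the robot, y to its left, z up, the work surface at z = 0. Lengths are in m, angles in rad, forces in N, time in s.
With the tool pointing down it reaches from about 0.4 to 0.85 m from the base axis. Payload 10.4 kg.
Tool frame: the origin (TCP) lies at the very end of the fingers, on their centre line; the grasp point (between the pads) lies manip.grip_point_offset behind it (manip.grip_point_offset is the distance from the TCP to the grasp point, in m); z points along the fingers, y is the line along which they close (so a half turn about z gives the same grasp; the last joint's range is limited). The gripper opens to 87 mm and grips with 3 to 60 N. Pads are 19 mm wide; open, the fingers measure 117 mm over their backs; the gripper's body (75 mm by 190 mm) begins 51 mm behind the grasp point.
Start: joints at [1.286, 0.332, -0.065, 1.46, 0.022, 1.35, -0.088], TCP at [0.162, -0.604, 0.223] pointing down, gripper open.
Joint ranges: [-2.6, 2.6], [-0.5, 2.12], [-1.47, 1.34], [0.16, 2.42], [-1.27, 4.41], [0.06, 2.06], [-2.6, 2.6]. Speed limits (rad/s): [2.22, 2.22, 2.79, 2.79, 3.14, 3.14, 3.14].

### API

Orientations are given as a 3x3 rotation matrix whose columns are the frame's x, y, z axes.
In Python, from cell import manip gives the robot as it stands.
- The arm moves only by the tool servo_tool, never from a script. Its argument "increments" is a list of rows, each a list of 5 numbers: the shift along the tool's x, y, z in cm, then the turn about the tool's z in degrees, then the opening, from -1 (shut) to 1 (fully open). In form: [[x, y, z, roll, hand], ...]. A call has 1 to 8 rows; each row is the pose to reach, as a shift and turn from the pose commanded when the call began, along the tool's axes at that moment; what a row does not reach only later rows make up. A row lasts 1/12 s, in which the tool goes at most 41.7 mm and 7.16 degrees, less where a joint would pass 70% of its speed; a pose out of reach is approached as far as the arm can. A call with a gripper value outside its range is refused whole. The fingers move at their own pace and stop on an object; "grip_force" is the grip in N (left out, the last holds). Time passes only in rows, so rows that repeat a pose let the fingers close. It gives the time, the measured TCP pose, the force, the opening and the grip force at its end, in the units of the state.
- manip.observe(): the state, without advancing time (a new reading comes with each control period).
- manip.get_image(name): name is "scene" or "side" or "wrist"; returns a dict with "pixels" (400x640x3 uint8, blue, green, red), "range_z" (400x640 float32, m along the optical axis (not along the pixel's ray), 0 where there is no reading), "fx", "fy", "cx", "cy" (pixels), "rvec" (rotation vector, rad) and "tvec" (3), from world to camera coordinates, as OpenCV has them. Camera axes: x right, y down, z forward; pixel columns grow to the right and rows downward; lengths in m; the calibration is good to about 2 mm. A picture is of the moment at which its call begins.
- manip.hand_in(): hands the job in; it is judged then, once.
Trained networks look in a picture, given as the dict that the camera call returned (one of the last four; its "shot" number tells which), for a name from the list of things; names that differ only in an ending like _2 or _b are one class to them, and where a whole thing is asked for, a point or a joint stands for the part that bears it (a point fixed in the world has none). Each returns a list of dicts, best first, with "score" (0 to 1); they miss things now and then, are a little off and sometimes report something else, mostly with a low value. They report only what shows in the picture. A call takes as long as a camera call.
- manip.regions_of(picture, thing): "pixels" (400x640 bool, what is visible of it).
- manip.landmark_of(picture, thing): "centre" ([x, y, z] in m, in world coordinates, good to about 4 mm: a listed point, or the origin of a listed thing).
The state is a dict: "t": time; "q": joint angles; "joint_vel": joint speeds; "tau": joint torques, N m; "ee_pos": TCP position; "tcp_rot": TCP orientation; "wrist_force": force on the tool from outside, world axes, zero at the start; "wrist_torque": the same for the moment, N m; "gripper_width": finger opening in m; "grasp_force": force on a finger pad.
Only numpy, scipy, OpenCV 4.12 (cv2) and the standard library are available. Lean on these libraries where they do the work, as an engineer would, in place of code of your own. Each camera call takes 0.05 s, during which the arm holds its last target. There are 200 camera calls.

## Working session

There is one attempt and no reset: what is moved stays moved. The work goes in short steps, Python scripts to look and compute and a tool call to move; the robot and the scene stay as the last step left them, time stands still between calls to the robot, and variables do not carry over. Pictures are saved under pics/ and viewed, at most 10 in all, crops included, and the job is handed in when it is done.

Besides the shell and the picture viewer there is one more tool, called after "Request:" as name(argument=value, ...), one argument or row to a line, values as JSON. servo_tool: Moves the arm, as the interface text tells. Its arguments: {"type":"object","properties":{"increments":{"type":"array"},"grip_force":{"type":"number"}},"required":["increments"]}

```bash
ls; mkdir -p pics; cat > h.py <<'E'
import numpy as np, cv2
from cell import manip
np.set_printoptions(precision=4,suppress=True)
def snap(cam,fn=None):
    p=manip.get_image(cam)
    if fn: cv2.imwrite('pics/'+fn,p['pixels'])
    return p
def world(p,mask=None):
    R=cv2.Rodrigues(np.array(p['rvec'],float))[0]; t=np.array(p['tvec'],float).ravel()
    z=p['range_z']; m=z>0
    if mask is not None: m&=mask
    v,u=np.nonzero(m); zz=z[m]
    c=np.c_[(u-p['cx'])/p['fx']*zz,(v-p['cy'])/p['fy']*zz,zz]
    return (c-t)@R, u, v
def st():
    s=manip.observe(); print('t',s['t'],'pos',s['ee_pos'],'\n',np.array(s['tcp_rot']),'F',s['wrist_force'],'w',s['gripper_width'],'gf',s['grasp_force']); return s
E
python3 - <<'E'
from h import *
st(); print('off',manip.grip_point_offset, manip.observe()['q'])
for c in ['scene','side','wrist']:
    p=snap(c,c+'1.png')
    for n in ['cam_grip','handle','cam_b']:
        print(c,n,[(np.array(d['centre']),round(d['score'],2)) for d in manip.landmark_of(p,n)])
st()
a=cv2.imread('pics/scene1.png');b=cv2.imread('pics/side1.png')
cv2.imwrite('pics/m1.png',cv2.resize(np.vstack([a,b]),(480,600)))
E
```

```text
pics
t 0.0 pos [ 0.1616 -0.6033  0.2217] 
 [[ 0.9659  0.2588 -0.0005]
 [ 0.2588 -0.9659  0.0014]
 [-0.0001 -0.0015 -1.    ]] F [-0.6147  0.1955 -1.3911] w 0.08725919871435764 gf 0.0
off 0.0187 [ 1.2864  0.3329 -0.0647  1.461   0.0216  1.3499 -0.0885]
scene cam_grip [(array([ 0.5289, -0.2095,  0.1378]), 0.79)]
scene handle []Traceback (most recent call last):
  File "<stdin>", line 6, in <module>
ValueError: it knows: cam_grip, handle
```

```bash
python3 - <<'E'
from h import *
for c in ['scene','side','wrist']:
    p=snap(c,c+'1.png')
    for n in ['cam_grip','handle']:
        print(c,n,[(np.array(d['centre']),round(d['score'],2)) for d in manip.landmark_of(p,n)])
st()
a=cv2.imread('pics/scene1.png');b=cv2.imread('pics/side1.png')
cv2.imwrite('pics/m1.png',cv2.resize(np.vstack([a,b]),(480,600)))
E
```

```text
scene cam_grip [(array([ 0.5282, -0.2111,  0.1412]), 0.57)]
scene handle [(array([ 0.6142, -0.2161,  0.1574]), 0.94)]
side cam_grip [(array([ 0.5323, -0.2082,  0.1436]), 0.64)]
side handle [(array([ 0.6112, -0.2178,  0.1589]), 0.68)]
wrist cam_grip []
wrist handle []
t 0.6 pos [ 0.1618 -0.6037  0.2226] 
 [[ 0.9659  0.2588  0.    ]
 [ 0.2588 -0.9659 -0.0001]
 [-0.      0.0001 -1.    ]] F [0.4494 0.1135 0.5532] w 0.08675983908712032 gf 0.0
```

View pics/m1.png

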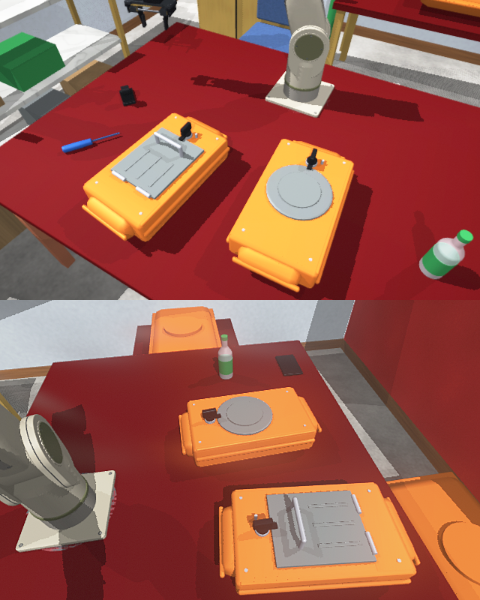

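```bash
python3 - <<'E'
from h import *
for c in ['scene','side']:
    p=snap(c)
    for n,lo,hi in [('handle',.152,.18),('cam_grip',.143,.165)]:
        r=manip.regions_of(p,n)
        if not r: print(c,n,'none');continue
        P,u,v=world(p,r[0]['pixels'])
        q=P[(P[:,2]>lo)&(P[:,2]<hi)]
        print(c,n,r[0]['score'],len(P),len(q),'zpct',np.percentile(P[:,2],[2,50,98]))
        if len(q)>5:
            rect=cv2.minAreaRect(q[:,:2].astype(np.float32)*1000); w,V=np.linalg.eigh(np.cov(q[:,:2].T))
            print(' mean',q.mean(0),'rect',np.round(rect[0],1),np.round(rect[1],1),'dir',np.degrees(np.arctan2(V[1,1],V[0,1])))
    P,u,v=world(p)
    g=p['pixels'].astype(int).reshape(400,640,3)[v,u]
    m=(abs(P[:,2]-.115)<.012)&(abs(P[:,1]+.21)<.13)&(P[:,0]>.55)&(P[:,0]<.85)&((g.max(1)-g.min(1))<40)
    q=P[m]; rect=cv2.minAreaRect(q[:,:2].astype(np.float32)*1000); print(' panel',len(q),q.mean(0),rect)
    m=(abs(P[:,2]-.11)<.008)&(abs(P[:,1]+.21)<.2)&(P[:,0]>.4)&((g[:,2]-g[:,0])>100)
    q=P[m]; rect=cv2.minAreaRect(q[:,:2].astype(np.float32)*1000); print(' deck',len(q),q.mean(0),rect)
E
```

```text
scene handle 0.66 6175 227 zpct [0.1146 0.1198 0.1633]
 mean [ 0.6166 -0.2131  0.163 ] rect [ 614.6 -215.3] [109.8  12.8] dir 84.33063129601844
scene cam_grip 0.81 299 125 zpct [0.112  0.1372 0.1577]
 mean [ 0.5354 -0.2064  0.1528] rect [ 534.  -208.6] [45.5 15.4] dir 179.14451066816477
 panel 5737 [ 0.6794 -0.2161  0.1197] ((689.0230712890625, -223.5772705078125), (187.2581787109375, 280.1396484375), 84.04307556152344)
 deck 7594 [ 0.7103 -0.2098  0.1102] ((665.6566162109375, -222.79185485839844), (241.74021911621094, 417.89105224609375), 84.44086456298828)
side handle 0.68 12081 447 zpct [0.1156 0.1183 0.1628]
 mean [ 0.6096 -0.2224  0.1624] rect [ 610.9 -217.8] [110.5  12.2] dir 84.21540975636464
side cam_grip 0.57 493 261 zpct [0.1217 0.1451 0.1568]
 mean [ 0.5292 -0.211   0.1531] rect [ 529.5 -209.3] [14.9 45.9] dir -179.96745205760092
 panel 11451 [ 0.6652 -0.2328  0.1183] ((687.9871826171875, -226.6551971435547), (186.21548461914062, 275.3449401855469), 84.46562194824219)
 deck 14808 [ 0.6486 -0.2462  0.109 ] ((656.293701171875, -222.23854064941406), (238.34674072265625, 399.82366943359375), 84.16014862060547)
```

Request:
servo_tool(
  increments=[
    [2,-1.25,0,0,0],
    [5.4,-3.4,0,0,0],
    [8.8,-5.5,0,0,0],
    [12.2,-7.6,0,0,0],
    [15.6,-9.7,0,0,0],
    [19,-11.85,0,0,0],
    [22.4,-14,0,0,0],
    [25.8,-16.1,0,0,0],
  ],
  grip_force=20,
)

```text
t: 1.57
ee_pos: [0.3703, -0.3798, 0.2229]
tcp_rot: [[0.966, 0.259, 0.0], [0.259, -0.966, -0.001], [0.0, 0.001, -1.0]]
wrist_force: [0.8, -1.0, -0.7]
gripper_width: 0.0457
grasp_force: 0.0
```

Request:
servo_tool(
  increments=[
    [3.4,-2.1,0,3,0],
    [6.8,-4.2,0,6,0],
    [10.2,-6.4,0,9,0],
    [13.6,-8.5,0,12,0],
    [17,-10.6,0,15.4,0],
    [20,-12.5,0,15.4,0],
    [20,-12.5,0,15.4,0],
    [20,-12.5,0,15.4,0],
  ],
)

```text
t: 2.23
ee_pos: [0.5314, -0.2065, 0.2224]
tcp_rot: [[1.0, -0.002, 0.0], [-0.002, -1.0, 0.001], [0.0, -0.001, -1.0]]
wrist_force: [-0.5, -0.7, -0.1]
gripper_width: 0.0435
grasp_force: 0.0
```

```bash
python3 - <<'E'
from h import *
s=st(); print(s['q'])
p=snap('wrist','w2.png')
for n in ['cam_grip','handle']:
    print(n,[(np.array(d['centre']),round(d['score'],2)) for d in manip.landmark_of(p,n)])
P,u,v=world(p); m=(P[:,2]>.147)&(P[:,2]<.18)&(np.hypot(P[:,0]-.531,P[:,1]+.209)<.05); q=P[m]
if len(q)>5: print(len(q),q.mean(0),cv2.minAreaRect(q[:,:2].astype(np.float32)*1000),np.percentile(q[:,2],[5,50,95]))
E
```

```text
t 2.2333 pos [ 0.5314 -0.2065  0.2224] 
 [[ 1.     -0.0024  0.0002]
 [-0.0024 -1.      0.0008]
 [ 0.0002 -0.0008 -1.    ]] F [-0.4532 -0.661  -0.0581] w 0.043469822564185294 gf 0.0
[ 0.6478  0.2408 -0.419   1.5929  0.0993  1.3291 -1.3574]
cam_grip [(array([ 0.5348, -0.21  ,  0.1434]), 0.67)]
handle [(array([ 0.6114, -0.2161,  0.162 ]), 0.62)]
891 [ 0.5321 -0.2086  0.1542] ((530.9389038085938, -208.81011962890625), (13.617513656616211, 45.349422454833984), 89.6940689086914) [0.1521 0.1544 0.1557]
```

View pics/w2.png

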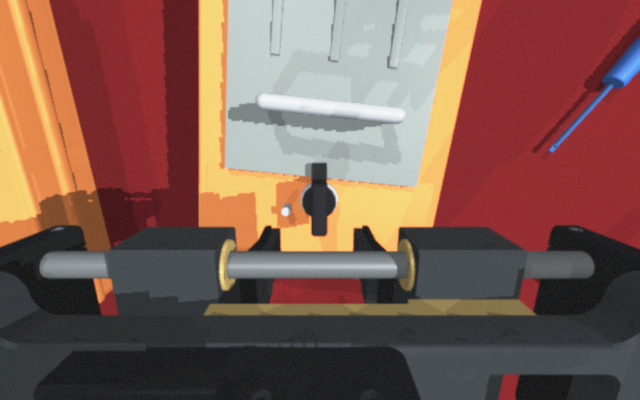

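Request:
servo_tool(
  increments=[
    [0,0.23,1.5,0,0],
    [0,0.23,4,0,0],
    [0,0.23,6,0,0],
    [0,0.23,7.5,0,0],
    [0,0.23,8.5,0,0],
    [0,0.23,9.0,0,0],
    [0,0.23,9.0,0,0],
    [0,0.23,9.0,0,-0.3],
  ],
)

```text
t: 3.05
ee_pos: [0.5303, -0.2118, 0.1333]
tcp_rot: [[1.0, -0.008, 0.001], [-0.008, -1.0, -0.0], [0.001, 0.0, -1.0]]
wrist_force: [-0.1, -0.3, 0.3]
gripper_width: 0.0408
grasp_force: 0.0
```

Request:
servo_tool(
  increments=[
    [0,0,0,0,-1],
    [0,0,0,0,-1],
    [0,0,0,0,-1],
    [0,0,0,0,-1],
    [0,0,0,0,-1],
    [0,0,0,0,-1],
  ],
)

```text
t: 3.55
ee_pos: [0.5305, -0.2086, 0.1331]
tcp_rot: [[1.0, -0.005, -0.0], [-0.005, -1.0, 0.003], [-0.0, -0.003, -1.0]]
wrist_force: [-2.0, 8.1, 5.5]
gripper_width: 0.0141
grasp_force: 20.0
```

Request:
servo_tool(
  increments=[
    [0,0,0,-4,-1],
    [0,0,0,-9,-1],
    [0,0,0,-14,-1],
    [0,0,0,-19,-1],
    [0,0,0,-24,-1],
    [0,0,0,-29,-1],
    [0,0,0,-34,-1],
    [0,0,0,-39,-1],
  ],
  grip_force=30,
)

```text
t: 4.22
ee_pos: [0.5305, -0.2085, 0.1331]
tcp_rot: [[0.777, 0.629, -0.0], [0.629, -0.777, 0.003], [0.002, -0.002, -1.0]]
wrist_force: [-2.2, 9.4, 4.5]
gripper_width: 0.014
grasp_force: 30.0
```

Request:
servo_tool(
  increments=[
    [0,0,0,-5,-1],
    [0,0,0,-10,-1],
    [0,0,0,-15,-1],
    [0,0,0,-20,-1],
    [0,0,0,-25,-1],
    [0,0,0,-30,-1],
    [0,0,0,-35,-1],
    [0,0,0,-40,-1],
  ],
)

```text
t: 4.88
ee_pos: [0.5304, -0.2084, 0.1331]
tcp_rot: [[0.191, 0.982, -0.0], [0.982, -0.191, 0.003], [0.003, -0.001, -1.0]]
wrist_force: [-3.1, 9.2, 5.8]
gripper_width: 0.0135
grasp_force: 30.0
```

Request:
servo_tool(
  increments=[
    [0,0,0,-3,-1],
    [0,0,0,-3,-1],
    [0,0,0,-3,-1],
  ],
)

```text
t: 5.13
ee_pos: [0.5304, -0.2084, 0.1331]
tcp_rot: [[0.143, 0.99, -0.0], [0.99, -0.143, 0.003], [0.003, -0.001, -1.0]]
wrist_force: [-4.1, 8.5, 5.4]
gripper_width: 0.0138
grasp_force: 30.0
```

Request:
servo_tool(
  increments=[
    [0,0,0,0,-0.2],
    [0,0,0,0,-0.1],
    [0,0,0,0,0],
    [0,0,0,0,0],
    [0,0,-2,0,0],
    [0,0,-5,0,0],
    [0,0,-8,0,0],
    [0,0,-9,0,0],
  ],
)

```text
t: 5.8
ee_pos: [0.5316, -0.2117, 0.227]
tcp_rot: [[0.146, 0.989, 0.005], [0.989, -0.146, -0.002], [-0.001, 0.005, -1.0]]
wrist_force: [0.2, 0.5, 1.1]
gripper_width: 0.0431
grasp_force: 0.0
```

Request:
servo_tool(
  increments=[
    [0.1,2,0,-2.5,0],
    [0.2,5,0,-2.5,0],
    [0.4,7.5,0,-2.5,0],
    [0.4,8.3,0,-2.5,0],
    [0.4,8.3,0,-2.5,0],
    [0.4,8.3,0,-2.5,0],
    [0.4,8.3,0,-2.5,0],
  ],
)

```text
t: 6.38
ee_pos: [0.6121, -0.2195, 0.2225]
tcp_rot: [[0.103, 0.995, -0.0], [0.995, -0.103, -0.0], [-0.0, -0.0, -1.0]]
wrist_force: [-0.2, 0.4, 0.7]
gripper_width: 0.0436
grasp_force: 0.0
```

```bash
python3 - <<'E'
from h import *
s=st(); print(s['q'])
for c in ['wrist','side','scene']:
    p=snap(c,c+'3.png')
    for n in ['cam_grip','handle']:
        print(c,n,[(np.array(d['centre']),round(d['score'],2)) for d in manip.landmark_of(p,n)])
    P,u,v=world(p)
    for (x,y),lo,r in [((.531,-.209),.147,.05),((.613,-.217),.15,.07)]:
        m=(P[:,2]>lo)&(P[:,2]<.17)&(np.hypot(P[:,0]-x,P[:,1]-y)<r); 
        q=P[m]
        if len(q)>30: print(len(q),q.mean(0),cv2.minAreaRect(q[:,:2].astype(np.float32)*1000),np.percentile(q[:,2],[5,95]))
E
```

```text
t 6.3833 pos [ 0.6121 -0.2195  0.2225] 
 [[ 0.103   0.9947 -0.0005]
 [ 0.9947 -0.103  -0.0003]
 [-0.0004 -0.0005 -1.    ]] F [-0.1567  0.4262  0.7095] w 0.043633237157589815 gf 0.0
[ 0.7168  0.4568 -0.6189  1.3605  0.2628  1.4064  0.0007]
wrist cam_grip [(array([ 0.5324, -0.2079,  0.1462]), 0.7)]
wrist handle [(array([ 0.6113, -0.2148,  0.16  ]), 0.86)]
891 [ 0.5324 -0.2052  0.1537] ((530.9313354492188, -206.29977416992188), (41.8341178894043, 14.576738357543945), 81.96204376220703) [0.149  0.1555]
1657 [ 0.6133 -0.2053  0.1624] ((613.3403930664062, -207.3971710205078), (92.39238739013672, 11.742403030395508), 83.78478240966797) [0.1595 0.1643]
side cam_grip [(array([ 0.5292, -0.2119,  0.1442]), 0.66)]
side handle [(array([ 0.6118, -0.2157,  0.1602]), 0.72)]
220 [ 0.529  -0.2107  0.1544] ((529.5119018554688, -208.8992156982422), (45.52611541748047, 13.88715934753418), 82.27501678466797) [0.1492 0.1566]
362 [ 0.6084 -0.2351  0.1623] ((609.7095947265625, -229.14328002929688), (87.70637512207031, 11.920133590698242), 84.31391143798828) [0.1578 0.1651]
scene cam_grip [(array([ 0.5303, -0.2069,  0.1411]), 0.83)]
scene handle [(array([ 0.6154, -0.2152,  0.1541]), 0.76)]
113 [ 0.5351 -0.2063  0.1544] ((533.570068359375, -208.47409057617188), (46.779136657714844, 15.103690147399902), 81.42908477783203) [0.1476 0.1582]
235 [ 0.6166 -0.2134  0.1627] ((614.9666137695312, -216.31326293945312), (110.30194854736328, 12.922542572021484), 84.42596435546875) [0.1544 0.1669]
```

View pics/side3.png

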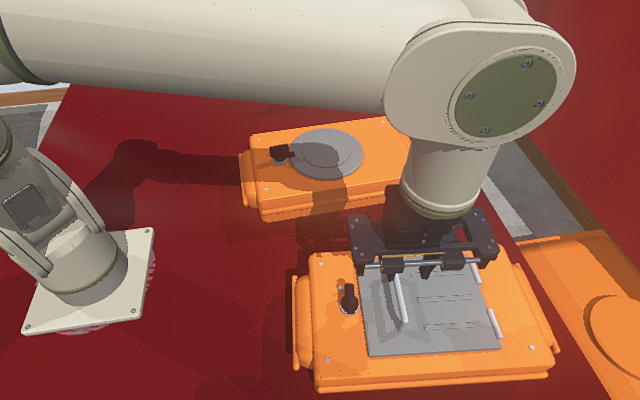

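Request:
servo_tool(
  increments=[
    [-0.3,0,2,0,0],
    [-0.3,0,5,0,0],
    [-0.3,0,7,0,0],
    [-0.3,0,8,0,0],
    [-0.3,0,8.5,0,0],
    [-0.3,0,8.5,0,0],
    [-0.3,0,8.5,0,-0.5],
    [-0.3,0,8.5,0,-1],
  ],
)

```text
t: 7.5
ee_pos: [0.6134, -0.2225, 0.1392]
tcp_rot: [[0.103, 0.995, 0.002], [0.995, -0.103, -0.001], [-0.0, 0.002, -1.0]]
wrist_force: [0.0, 0.9, 0.3]
gripper_width: 0.0364
grasp_force: 0.0
```

Request:
servo_tool(
  increments=[
    [0,0,0,0,-1],
    [0,0,0,0,-1],
    [0,0,0,0,-1],
    [0,0,0,0,-1],
  ],
)

```text
t: 7.83
ee_pos: [0.6115, -0.2224, 0.1377]
tcp_rot: [[0.103, 0.995, -0.002], [0.995, -0.103, -0.0], [-0.0, -0.002, -1.0]]
wrist_force: [-19.7, 2.7, 12.2]
gripper_width: 0.0113
grasp_force: 10.2
```

```bash
python3 - <<'E'
from h import *
st()
import math
for d in range(0,75,5):
    a=math.radians(d); print(d, round(16-16*math.cos(a)+4.85*math.sin(a),2), round(-(16*math.sin(a)+4.85*math.cos(a)-4.85),2))
E
```

```text
t 7.8333 pos [ 0.6115 -0.2224  0.1377] 
 [[ 0.1029  0.9947 -0.0022]
 [ 0.9947 -0.1029 -0.0001]
 [-0.0003 -0.0022 -1.    ]] F [-19.7174   2.6746  12.2024] w 0.011264441822813994 gf 10.163996366900392
0 0.0 -0.0
5 0.48 -1.38
10 1.09 -2.7
15 1.8 -3.98
20 2.62 -5.18
25 3.55 -6.31
30 4.57 -7.35
35 5.68 -8.3
40 6.86 -9.15
45 8.12 -9.89
50 9.43 -10.52
55 10.8 -11.04
60 12.2 -11.43
65 13.63 -11.7
70 15.09 -11.84
```

Request:
servo_tool(
  increments=[
    [0,0.15,0,0,-1],
    [0,0.15,0,0,-1],
    [0,0.3,-0.5,0,-1],
    [0,0.65,-1.4,0,-1],
    [0,0.95,-2.05,0,-1],
    [0,1.25,-2.7,0,-1],
    [0,1.6,-3.35,0,-1],
    [0,1.95,-4.0,0,-1],
  ],
)

```text
t: 8.5
ee_pos: [0.6275, -0.2241, 0.176]
tcp_rot: [[0.103, 0.995, -0.011], [0.995, -0.103, 0.001], [0.0, -0.011, -1.0]]
wrist_force: [-18.8, 3.6, 3.0]
gripper_width: 0.0111
grasp_force: 30.1
```

```bash
python3 - <<'E'
from h import *
st()
p=snap('side','side4.png')
for n in ['cam_grip','handle']:
    print(n,[(np.array(d['centre']),round(d['score'],2)) for d in manip.landmark_of(p,n)])
P,u,v=world(p)
m=(abs(P[:,0]-.70)<.05)&(P[:,1]<-.24)&(P[:,1]>-.31)&(P[:,2]>.112)&(P[:,2]<.3)
q=P[m]; A=np.c_[q[:,:2],np.ones(len(q))]; print(len(q),np.linalg.lstsq(A,q[:,2],rcond=None)[0])
E
```

```text
t 8.5 pos [ 0.6275 -0.2241  0.176 ] 
 [[ 0.1032  0.9946 -0.0113]
 [ 0.9947 -0.1032  0.0014]
 [ 0.0002 -0.0114 -0.9999]] F [-18.8387   3.5573   2.9799] w 0.011071304592974793 gf 30.12960070744157
cam_grip [(array([ 0.5306, -0.2073,  0.144 ]), 0.78)]
handle [(array([ 0.6275, -0.2212,  0.1964]), 0.63)]
3318 [-0.4981  1.6146  0.9654]
```

View pics/side4.png

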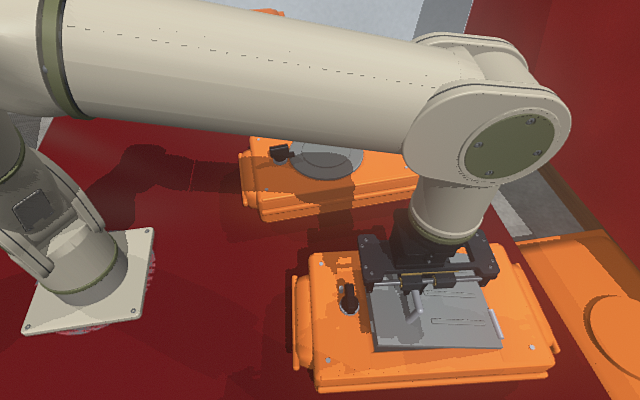

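Request:
servo_tool(
  increments=[
    [0,0.25,-0.6,0,-1],
    [0,0.7,-1.2,0,-1],
    [0,1.15,-1.77,0,-1],
    [0,1.65,-2.33,0,-1],
    [0,2.15,-2.85,0,-1],
    [0,2.65,-3.37,0,-1],
    [0,3.2,-3.85,0,-1],
    [0,3.75,-4.32,0,-1],
  ],
)

```text
t: 9.32
ee_pos: [0.6659, -0.228, 0.2224]
tcp_rot: [[0.103, 0.995, -0.007], [0.995, -0.103, -0.0], [-0.001, -0.007, -1.0]]
wrist_force: [-23.6, 4.5, 17.3]
gripper_width: 0.0111
grasp_force: 30.0
```

Request:
servo_tool(
  increments=[
    [0,0.2,-0.5,0,-1],
    [0,0.98,-1.1,0,-1],
    [0,1.6,-1.5,0,-1],
    [0,2.24,-1.84,0,-1],
    [0,2.9,-2.2,0,-1],
    [0,3.55,-2.47,0,-1],
    [0,4.2,-2.75,0,-1],
    [0,4.9,-3.0,0,-1],
  ],
)

```text
t: 9.98
ee_pos: [0.7169, -0.2335, 0.2521]
tcp_rot: [[0.103, 0.995, -0.002], [0.995, -0.103, -0.0], [-0.001, -0.002, -1.0]]
wrist_force: [-8.6, 0.4, 5.6]
gripper_width: 0.0108
grasp_force: 30.0
```

Request:
servo_tool(
  increments=[
    [0,0.7,-0.2,0,-1],
    [0,1.4,-0.4,0,-1],
    [0,1.4,-0.4,0,-1],
  ],
)

```text
t: 10.23
ee_pos: [0.732, -0.2352, 0.2561]
tcp_rot: [[0.103, 0.995, -0.0], [0.995, -0.103, -0.001], [-0.001, -0.0, -1.0]]
wrist_force: [-4.0, -0.8, 7.6]
gripper_width: 0.0105
grasp_force: 30.0
```

```bash
python3 - <<'E'
from h import *
s=st(); print(s['q'])
for c in ['side','scene']:
    p=snap(c,c+'5.png')
    for n in ['cam_grip','handle']:
        print(c,n,[(np.array(d['centre']),round(d['score'],2)) for d in manip.landmark_of(p,n)])
E
```

```text
t 10.2333 pos [ 0.732  -0.2352  0.2561] 
 [[ 0.1034  0.9946 -0.0002]
 [ 0.9946 -0.1034 -0.0009]
 [-0.0009 -0.0001 -1.    ]] F [-3.9962 -0.7635  7.5785] w 0.010536725594131317 gf 30.000439882278442
[ 0.52    0.722  -0.562   0.8837  0.3611  1.6146 -0.0086]
side cam_grip [(array([ 0.5309, -0.2077,  0.1453]), 0.64)]
side handle [(array([ 0.7331, -0.2299,  0.2719]), 0.61)]
scene cam_grip [(array([ 0.5254, -0.2063,  0.1388]), 0.49)]
scene handle [(array([ 0.7346, -0.2314,  0.2701]), 0.81)]
```

View pics/side5.png

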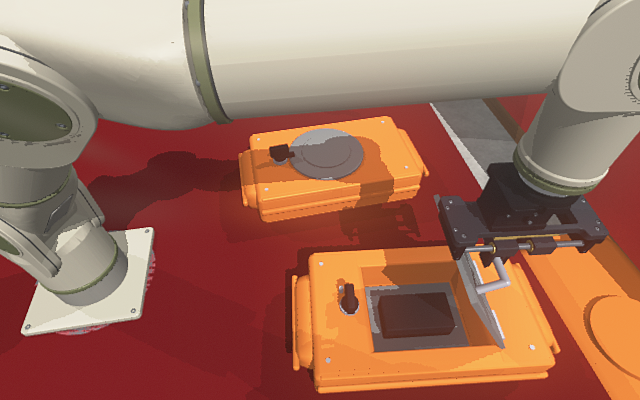

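Request:
servo_tool(
  increments=[
    [0,0.5,-0.1,0,-1],
    [0,1.0,-0.2,0,-1],
    [0,1.5,-0.25,0,-1],
    [0,1.5,-0.25,0,-1],
  ],
)

```text
t: 10.87
ee_pos: [0.7468, -0.2368, 0.2584]
tcp_rot: [[0.103, 0.995, -0.0], [0.995, -0.103, -0.001], [-0.001, -0.0, -1.0]]
wrist_force: [-4.1, -1.6, 7.2]
gripper_width: 0.0111
grasp_force: 30.0
```

```bash
python3 - <<'E'
from h import *
st()
for c in ['scene','side']:
    p=snap(c,c+'6.png'); P,u,v=world(p)
    g=p['pixels'].astype(int)[v,u]
    m=(P[:,2]>.135)&(P[:,2]<.22)&(P[:,0]>.66)&(P[:,0]<.80)&(P[:,1]<-.15)&(P[:,1]>-.33)&((g.max(1)-g.min(1))<30)&(g.mean(1)>80)
    q=P[m]; own=np.c_[q[:,:2]@np.array([.995,-.1]),q[:,2]]
    if len(q)>50:
        l=cv2.fitLine(own.astype(np.float32),cv2.DIST_HUBER,0,.001,.001).ravel(); print(c,len(q),np.degrees(np.arctan2(l[1],l[0])),l)
    print([np.array(d['centre']) for d in manip.landmark_of(p,'handle')])
E
```

```text
t 10.8667 pos [ 0.7468 -0.2368  0.2584] 
 [[ 0.1034  0.9946 -0.0003]
 [ 0.9946 -0.1034 -0.0008]
 [-0.0008 -0.0002 -1.    ]] F [-4.0723 -1.576   7.2107] w 0.011086907243227785 gf 29.9998676776886
scene 2281 -64.834885 [ 0.4252 -0.9051  0.7745  0.1697]
[array([ 0.7524, -0.2315,  0.277 ])]
side 112 -64.63377 [ 0.4284 -0.9036  0.763   0.1768]
[array([ 0.7492, -0.2308,  0.2785])]
```

Request:
servo_tool(
  increments=[
    [0,0,0,0,-0.45],
    [0,0,0,0,-0.45],
    [0,0,0,0,-0.45],
    [0,0,0,0,-0.45],
    [0,0,-0.8,0,-0.45],
    [0,0,-2.4,0,-0.45],
    [0,0,-4,0,-0.45],
    [0,0,-6,0,-0.45],
  ],
)

```text
t: 11.73
ee_pos: [0.7465, -0.2362, 0.3177]
tcp_rot: [[0.103, 0.995, -0.001], [0.995, -0.103, 0.0], [0.0, -0.001, -1.0]]
wrist_force: [1.1, -0.0, 0.4]
gripper_width: 0.0238
grasp_force: 0.0
```

Request:
servo_tool(
  increments=[
    [0,0,-2,0,-0.45],
    [0,0,-3,0,-0.45],
    [0,0,-3,0,-0.45],
    [0,0,-3,0,-0.45],
  ],
)

```text
t: 12.07
ee_pos: [0.7471, -0.236, 0.3476]
tcp_rot: [[0.103, 0.995, 0.001], [0.995, -0.103, -0.0], [0.0, 0.001, -1.0]]
wrist_force: [-0.2, -0.1, -0.8]
gripper_width: 0.024
grasp_force: 0.0
```

```bash
python3 - <<'E'
from h import *
st()
p=snap('side','side7.png'); p=snap('scene','scene7.png'); P,u,v=world(p)
g=p['pixels'].astype(int)[v,u]
m=(P[:,2]>.135)&(P[:,2]<.22)&(P[:,0]>.66)&(P[:,0]<.80)&(P[:,1]<-.15)&(P[:,1]>-.33)&((g.max(1)-g.min(1))<30)&(g.mean(1)>80)
q=P[m]; own=np.c_[q[:,:2]@np.array([.995,-.1]),q[:,2]]
l=cv2.fitLine(own.astype(np.float32),cv2.DIST_HUBER,0,.001,.001).ravel(); print(len(q),np.degrees(np.arctan2(l[1],l[0])))
print([np.array(d['centre']) for d in manip.landmark_of(p,'handle')])
E
```

```text
t 12.0667 pos [ 0.7471 -0.236   0.3476] 
 [[ 0.1026  0.9947  0.0011]
 [ 0.9947 -0.1026 -0.    ]
 [ 0.0001  0.0011 -1.    ]] F [-0.1724 -0.1294 -0.8292] w 0.024033617890798158 gf 0.0
2373 -64.93572
[array([ 0.7494, -0.2305,  0.2743]), array([ 0.53  , -0.2064,  0.1384])]
```

View pics/side7.png

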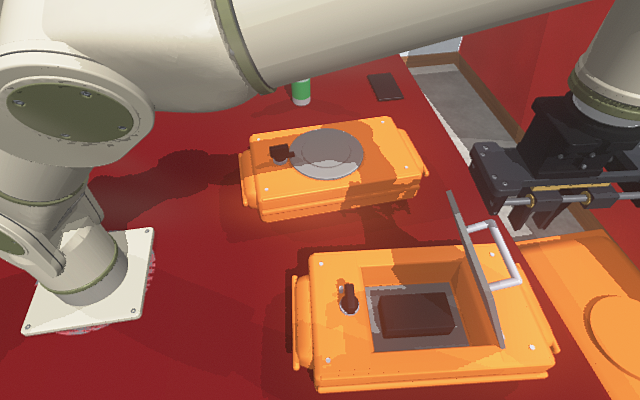

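The picture shows the panel standing open by itself (top edge at about 450,195). The fastener at (348,298) is turned along the panel's edge, the gripper is clear of everything, and the other pod's fastener at (280,153) still points at its cover.

```bash
python3 -c "
from cell import manip; print(manip.hand_in())"
```

```text
the job is handed in; nothing more can be done
None
```

I turned the fastener to about 1.53 rad, opened the hatch to about 65° and let go with the gripper clear. I didn't touch the other pod's fastener, and I handed the job in at about 12 s; no verdict came back.

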